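Lower the ratchet bench lift to its pointer

TASK

The small bench lift is wound up and carries a steel block. Lower its stage slowly to the red pointer on the column: ease the load off the holding pawl, lift the pawl by its black knob and hold it up while you let the hand wheel turn back, never letting the stage drop or run down by itself, not even from one tooth to the next. Finish with the pawl fully home in the notch that brings the stage top nearest to level with the pointer; feel that it carries the load before you let go, and leave the block standing on the stage and the things around where they are.

Things in the scene. Friction and masses are not known exactly. Their poses are not given: they have to be found in the camera images.
- lift: Fixed ratchet lift: green casting (208 mm disc, 84 mm wide foot, 12 mm thick) with a ring of 7 steel teeth, spaced unevenly 0.42 to 0.48 rad (stage steps of 17 to 19 mm). Origin on the bench under the wheel's upright axis, z up; the stage and its column stand to +y (column 243 mm from the axis, 30 mm square, 282 mm high).
- wheel (a joint): Angle of the grey hand wheel (114 mm disc, top 46 mm up, with one arm that carries the pawl), rad, 0 to 3.2, growing counterclockwise from above, which winds the stage up 40 mm per rad. Seen from above, the knob lies at 2.44 rad plus this angle from the lift's +x axis, about its z. The load pulls it clockwise with 4 to 8 N at the knob. Forwards it turns over the teeth, the pawl clicking past them.
- pawl (a joint): Lift of the holding pawl, m: 0 home, 0.020 upper stop; it slides straight up in the arm end against a 5 to 8 N spring. Its toe hooks under a lip of the tooth that holds it, so under load it lifts only 1 to 2 mm: first turn the wheel forwards 5 to 8 mm at the knob (tooth to tooth; 15 does no harm). Lifted 13 mm it passes the teeth; standing on one it reads 10 mm. It gets home only between two.
- knob (a point): Centre of the grip part of the upright round black pawl knob, 22 mm in diameter and 42 mm high, 88 mm from the wheel's axis, at the end of the wheel's arm; this point is 75 mm above the bench when the pawl is home, 21 mm below the knob's top. The arm end below it, 32 mm round, ends 25 mm below this point.
- stage_top (a point): Centre of the top of the 100 x 100 mm aluminium stage, 165 mm to +y of the wheel's axis; its z is the stage height, 60 mm when the wheel is at 0. A white stroke on its carriage shows it. It must not come down faster than 55 mm/s (120 mm/s at the knob); let go with the pawl standing on a tooth and it will mostly drop faster than that.
- pointer: Red pointer, 34 x 14 mm, clipped to the column's front (-x) face; its origin's z is the wanted height of the stage top. Fixed.
- block: Heavy steel bench block, 82 x 82 x 34 mm, standing loose on the stage; origin under its centre. It is the load, and its mass varies from 0.65 to 1.25 kg.
- tin: Bystander: blue tin, 56 x 77 x 22 mm, origin under its centre.
- wax: Bystander: green wax block, 32 x 61 x 18 mm, origin under its centre.
- plaster: Bystander: white plaster block, 48 x 71 x 42 mm, origin under its centre.

How it is judged:
By the outcome, as a careful person would: the job done as asked, in the order asked, and still so for the second after the job is handed in, with the robot touching nothing.
It also fails if it takes over 61 s, if anything falls off the work surface, if the arm or the gripper's body presses on something with over 40 N, if the wrist force passes 120 N, or if a joint passes its speed limit or range.

ROBOT

A 6-joint arm with a two-finger parallel gripper is mounted at the origin on a cart in front of the work surface, level with it; the furniture and walls round the work are solid. World frame = base frame: x ahead of the robot, y to its left, z up, the work surface at z = 0. Lengths are in m, angles in rad, forces in N, time in s.
With the tool pointing down it reaches from about 0.425 to 1.125 m from the base axis. Payload 14.9 kg.
Tool frame: the origin (TCP) lies at the very end of the fingers, on their centre line; the grasp point (between the pads) lies robot.grip_depth behind it (robot.grip_depth is the distance from the TCP to the grasp point, in m); z points along the fingers, y is the direction in which the jaws open and shut (so a half turn about z gives the same grasp; the last joint's range is limited). The gripper opens to 91 mm and grips with 3 to 60 N. Pads are 32 mm wide; open, the fingers measure 118 mm over their backs; the gripper's body (76 mm by 178 mm) begins 60 mm behind the grasp point.
Start: joints at [1.208, 0.379, 1.734, -0, 1.028, -0.033], TCP at [0.227, 0.662, 0.214] pointing down, gripper open.
Joint ranges: [-2.77, 2.77], [-0.74, 2.19], [0, 2.66], [-1.06, 4.2], [0.31, 2.87], [-3.08, 3.08]. Speed limits (rad/s): [1.89, 1.89, 2.39, 3.14, 3.14, 3.14].

INTERFACE

Orientations are given as a 3x3 rotation matrix whose columns are the frame's x, y, z axes.
In Python, from plant import robot gives the robot as it stands.
- The arm moves only by the shell command python3 -m creep 'ROWS' [FORCE]. ROWS is JSON, one flat list of numbers, 5 for each row, row after row: the shift along the tool's x, y, z in cm, then the turn about the tool's z in degrees, then the opening, from 0 (shut) to 1 (fully open). In form: [dx, dy, dz, twist, fingers, dx, dy, dz, twist, fingers, ...]. A call has 1 to 8 rows; each row shifts and turns the pose as measured when the row begins, along the tool's axes as they then stand; what a row does not reach is not made up. A row lasts 1/12 s, in which the tool goes at most 41.7 mm and 7.16 degrees, less where a joint would pass 70% of its speed; a pose out of reach is approached as far as the arm can. A call is refused whole if a number of a shift passes 4.17 or a number of a turn 7.16, either way. A call with a gripper value outside its range is refused whole. The fingers move at their own pace and stop on an object; FORCE is the grip in N (left out, the last holds). Time passes only in rows, so rows that do not move let the fingers close. It gives the time, the measured TCP pose, the force and the opening at its end, in the units of the state.
- robot.get_obs(): the state, without advancing time (a new reading comes with each control period).
- robot.get_image(name): name is "side" or "top" or "wrist"; returns a dict with "image" (480x640x3 uint8, blue, green, red), "fx", "fy", "cx", "cy" (pixels), "R" (3x3) and "t" (3): a world point X has camera coordinates R X + t; the wrist camera has in their place "hand_eye" (4x4, takes a point from camera to tool coordinates, whose origin is the TCP and whose axes are the flange's). Camera axes: x right, y down, z forward; pixel columns grow to the right and rows downward; lengths in m; the calibration is good to about 2 mm. The wrist camera is an equidistant fisheye: a pixel r from the principal point sees the ray r / f radians off the axis. A picture is of the moment at which its call begins: read the wrist's pose just before it. There is no depth.
- robot.close_job(): hands the job in, once; it reports no verdict.
The state is a dict: "t": time; "joint_pos": joint angles; "qd": joint speeds; "joint_torque": joint torques, N m; "tool_pos": TCP position; "eef_rot": TCP orientation; "ft_force": force on the tool from outside, world axes, zero at the start; "torque": the same for the moment, N m; "gripper_width": opening from 0.0 (shut) to 1.0 (fully open).
Only numpy, scipy, OpenCV 4.12 (cv2) and the standard library are available. Lean on these libraries where they do the work, as an engineer would, in place of code of your own. Each camera call takes 0.05 s, during which the arm holds its last target.

## Working session

There is one attempt and no reset: what is moved stays moved. The work goes in short steps, Python scripts to look and compute and a shell command to move; the robot and the scene stay as the last step left them, time stands still between calls to the robot, and variables do not carry over. Pictures are saved under pics/ and viewed, and the job is handed in when it is done.

```bash
ls; mkdir -p pics
python3 - <<'E'
from plant import robot
import cv2
print(robot.grip_depth); o=robot.get_obs(); print(o)
for n in ["side","top","wrist"]:
    im=robot.get_image(n); cv2.imwrite(f"pics/{n}0.png",im["image"]); print(n,{k:v for k,v in im.items() if k!="image"})
E
```

```text
pics
0.0188
{'t': 0.0, 'joint_pos': array([ 1.20769834e+00,  3.79381789e-01,  1.73480613e+00, -1.92424302e-05,
        1.02847822e+00, -3.32853293e-02]), 'qd': array([-6.83911802e-05,  1.81806019e-04,  4.87574770e-05, -3.71140343e-04,
       -2.47649041e-04,  5.42130183e-04]), 'joint_torque': array([-3.51720308e-03, -7.63724756e+01, -4.34381425e+01,  6.49975729e-02,
        4.24102717e-02, -1.45149393e-04]), 'tool_pos': array([0.22656196, 0.66189327, 0.21329442]), 'eef_rot': array([[-9.46106249e-01,  3.23856191e-01, -3.65864377e-04],
       [ 3.23856397e-01,  9.46105711e-01, -1.00934721e-03],
       [ 1.92630333e-05, -1.07343722e-03, -9.99999424e-01]]), 'ft_force': array([ 0.51720247,  0.63943865, -0.06602936]), 'torque': array([ 0.02615488, -0.00088905,  0.00525725]), 'gripper_width': 1.0026748035641149}
side {'fx': 509.27163873987956, 'fy': 509.27163873987956, 'cx': 317.8613266472606, 'cy': 227.83917043511224, 'R': array([[ 9.53918611e-01, -3.00065274e-01, -3.38353441e-04],
       [-2.33631764e-01, -7.42015493e-01, -6.28354364e-01],
       [ 1.88296261e-01,  5.99477972e-01, -7.77927168e-01]]), 't': array([-0.59621456,  0.24490927,  1.09778009])}
top {'fx': 529.6003842437984, 'fy': 529.6003842437984, 'cx': 326.3410080494469, 'cy': 241.89578837654696, 'R': array([[ 0.00856228, -0.99994811, -0.00551876],
       [-0.99450432, -0.00793951, -0.1043941 ],
       [ 0.10434487,  0.00638228, -0.9945207 ]]), 't': array([0.02358572, 0.62977118, 1.30248689])}
wrist {'fx': 371.64829954431775, 'fy': 371.64829954431775, 'cx': 317.3471687115428, 'cy': 240.22079941820385, 'hand_eye': array([[ 9.85808747e-04, -9.54600898e-01, -2.97886143e-01,
         8.40734672e-02],
       [ 9.99999224e-01,  7.14137821e-04,  1.02083089e-03,
         1.43406644e-03],
       [-7.61754323e-04, -2.97886918e-01,  9.54600861e-01,
        -1.71083355e-01],
       [ 0.00000000e+00,  0.00000000e+00,  0.00000000e+00,
         1.00000000e+00]])}
```

View pics/side0.png

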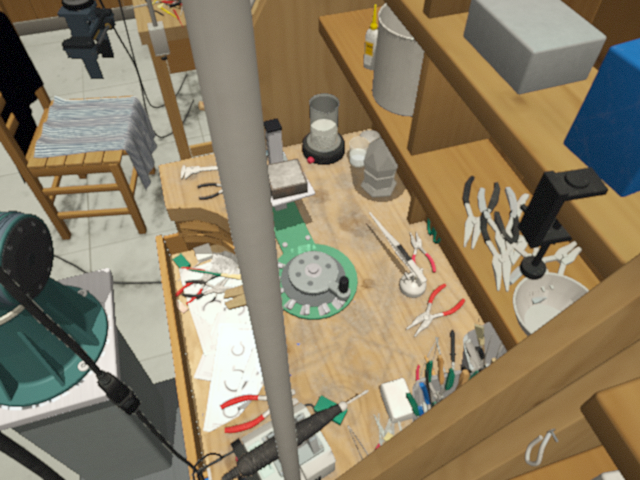

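View pics/top0.png

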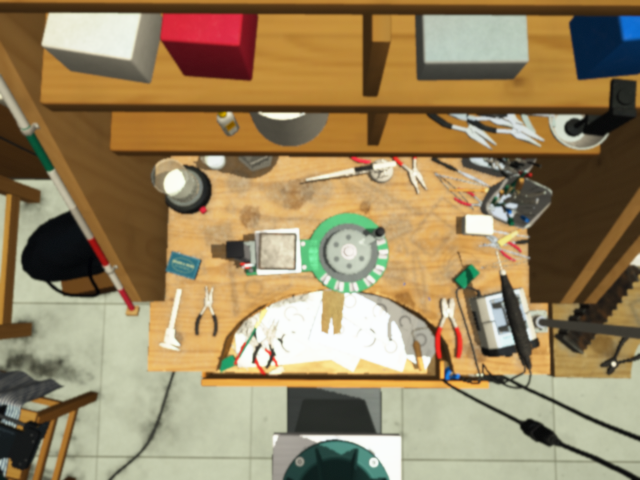

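View pics/wrist0.png

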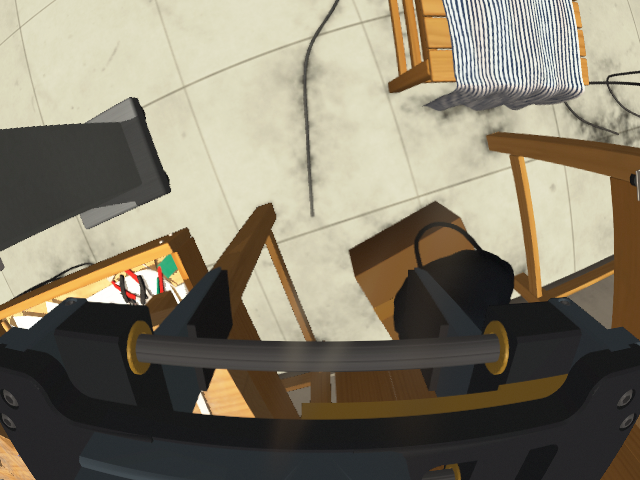

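Run:
```python
import cv2
im=cv2.imread("pics/top0.png"); c=im[190:310,200:400]; cv2.imwrite("pics/topc.png",cv2.resize(c,None,fx=4,fy=4,interpolation=cv2.INTER_CUBIC))
im=cv2.imread("pics/side0.png"); c=im[100:325,240:370]; cv2.imwrite("pics/sidec.png",cv2.resize(c,None,fx=2.6,fy=2.6,interpolation=cv2.INTER_CUBIC))
```

```text
(no output)
```

View pics/topc.png

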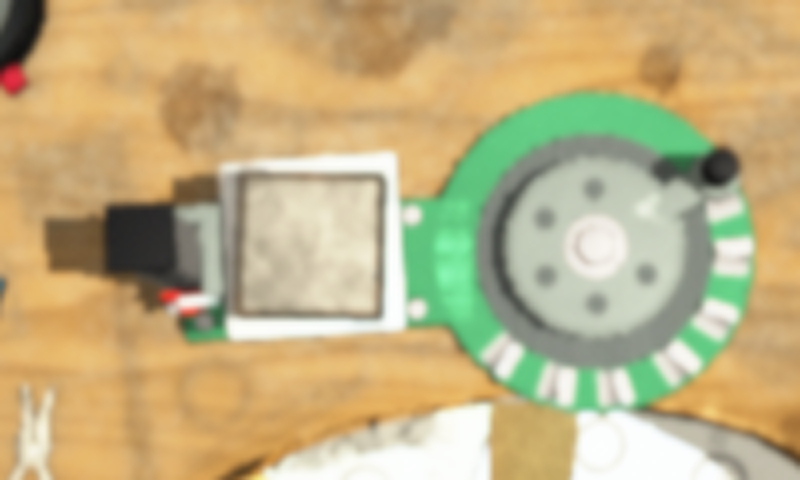

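View pics/sidec.png

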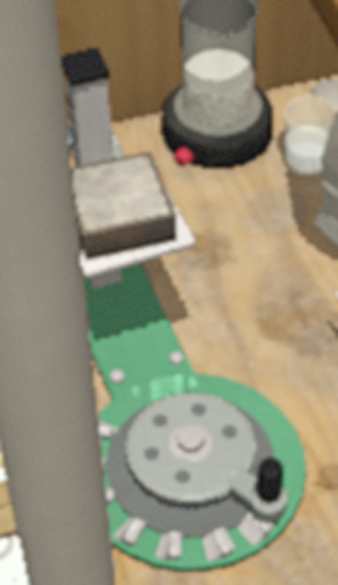

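```bash
cat > h.py <<'E'
import numpy as np, cv2
from plant import robot
def C(n):
    im=robot.get_image(n); return im
CAL={}
def ray(cam,u,v,z):
    R=cam["R"];t=cam["t"];d=R.T@np.array([(u-cam["cx"])/cam["fx"],(v-cam["cy"])/cam["fy"],1]);c=-R.T@t
    return c+d*(z-c[2])/d[2]
def proj(cam,X):
    p=cam["R"]@np.array(X)+cam["t"]; return cam["fx"]*p[0]/p[2]+cam["cx"],cam["fy"]*p[1]/p[2]+cam["cy"]
def wproj(im,o,X):
    H=im["hand_eye"]; p=o["eef_rot"].T@(np.array(X)-o["tool_pos"]); p=H[:3,:3].T@(p-H[:3,3])
    r=np.hypot(p[0],p[1]); a=np.arctan2(r,p[2]); return im["cx"]+im["fx"]*a*p[0]/r, im["cy"]+im["fy"]*a*p[1]/r
def wray(im,o,u,v):
    H=im["hand_eye"]; a=np.array([u-im["cx"],v-im["cy"]]); r=np.hypot(*a); th=r/im["fx"]
    d=np.array([*(np.sin(th)*a/r),np.cos(th)]); d=o["eef_rot"]@(H[:3,:3]@d); c=o["eef_rot"]@H[:3,3]+o["tool_pos"]; return c,d
E
python3 - <<'E'
from h import *
cam=C("top")
f=lambda x,y,z:ray(cam,200+x/4,190+y/4,z).round(4)
print("cam",-cam["R"].T@cam["t"])
print("hub",f(597,245,.05))
print("disc top/bot/right",f(600,93,.012),f(600,410,.012),f(755,245,.012))
print("wheel L R T B",f(502,245,.046),f(690,245,.046),f(597,150,.046),f(597,335,.046))
print("knob top",f(720,163,.096))
print("column top",f(105,205,.282),f(105,270,.282),f(175,205,.282),f(175,272,.282))
for z in(.16,.175):print("stage",f(222,163,z),f(397,152,z),f(405,328,z),f(230,338,z))
print("block",[f(*p,.208) for p in((243,172),(383,178),(380,317),(238,315))])
print("teeth",[f(*p,.025) for p in((722,210),(733,255),(715,320),(677,362),(614,387),(557,385),(503,355))])
cam=C("side")
s=lambda x,y,z:ray(cam,240+x/2.6,100+y/2.6,z).round(4)
print("side hub",s(190,440,.05),"knobtop",s(270,463,.096))
for n,p in (("tin",(183,264)),("wax",(467,275)),("plaster",(478,225))):print(n,ray(C("top"),*p,.02).round(3))
E
```

```text
cam [0.49020038 0.02027173 1.36122473]
hub [ 0.6049 -0.0284  0.05  ]
disc top/bot/right [ 0.7064 -0.0314  0.012 ] [ 0.5032 -0.0322  0.012 ] [ 0.609  -0.1307  0.012 ]
wheel L R T B [0.6047 0.0306 0.046 ] [ 0.6057 -0.0865  0.046 ] [ 0.6649 -0.0283  0.046 ] [ 0.5492 -0.0288  0.046 ]
knob top [ 0.6509 -0.1005  0.096 ]
column top [0.6031 0.2325 0.282 ] [0.5697 0.2316 0.282 ] [0.6034 0.1966 0.282 ] [0.569  0.1958 0.282 ]
stage [0.6406 0.1902 0.16  ] [0.6477 0.0902 0.16  ] [0.5471 0.0843 0.16  ] [0.5406 0.1834 0.16  ]
stage [0.6387 0.1881 0.175 ] [0.6457 0.0894 0.175 ] [0.5464 0.0835 0.175 ] [0.54   0.1814 0.175 ]
block [array([0.6297, 0.1718, 0.208 ]), array([0.627 , 0.0949, 0.208 ]), array([0.5507, 0.0954, 0.208 ]), array([0.5512, 0.1728, 0.208 ])]
teeth [array([ 0.63  , -0.1085,  0.025 ]), array([ 0.6014, -0.1154,  0.025 ]), array([ 0.5602, -0.1039,  0.025 ]), array([ 0.5336, -0.08  ,  0.025 ]), array([ 0.5176, -0.0404,  0.025 ]), array([ 0.5185, -0.0046,  0.025 ]), array([0.5371, 0.0295, 0.025 ])]
side hub [ 0.6045 -0.0291  0.05  ] knobtop [ 0.6514 -0.1007  0.096 ]
tin [0.572 0.392 0.02 ]
wax [ 0.55  -0.327  0.02 ]
plaster [ 0.677 -0.358  0.02 ]
```

```bash
python3 -m creep '[-2.3,-2.9,0,0,1,-2.3,-2.9,0,0,1,-2.3,-2.9,0,0,1,-2.3,-2.9,0,0,1,-2.3,-2.9,0,0,1,-2.3,-2.9,0,0,1,-2.3,-2.9,0,0,1]'
python3 -m creep '[-2.3,-2.9,0,0,1,-2.3,-2.9,0,0,1,-2.3,-2.9,0,0,1,-2.3,-2.9,0,0,1,-2.3,-2.9,0,0,1,-2.3,-2.9,0,0,1,-2.3,-2.9,0,0,1]'
python3 -m creep '[0,0,0.8,7.1,1,0,0,0.8,7.1,1,0,0,0.8,7.1,1,0,0,0.8,7.1,1,0,0,0.8,7.1,1,0,0,0.8,7.1,1,0,0,0.8,7.1,1,0,0,0.8,7.1,1]'
python3 - <<'E'
from h import *
o=robot.get_obs(); im=robot.get_image("wrist"); cv2.imwrite("pics/w1.png",im["image"])
print(o["tool_pos"],o["eef_rot"][:,1],o["joint_pos"][5],wproj(im,o,[.565,.215,.11]),wproj(im,o,[.565,.215,.17]))
E
```

```text
t: 0.98
tool_pos: [0.3137, 0.4142, 0.213]
eef_rot: [[-0.948, 0.317, 0.001], [0.317, 0.948, 0.003], [0.0, 0.003, -1.0]]
ft_force: [0.7, 1.5, -0.4]
gripper_width: 0.997
t: 1.57
tool_pos: [0.4036, 0.1589, 0.2137]
eef_rot: [[-0.949, 0.315, 0.005], [0.315, 0.949, 0.005], [-0.003, 0.006, -1.0]]
ft_force: [0.2, 0.5, -0.5]
gripper_width: 0.999
t: 2.23
tool_pos: [0.4086, 0.1515, 0.1505]
eef_rot: [[-0.25, 0.968, 0.012], [0.968, 0.25, 0.006], [0.003, 0.013, -1.0]]
ft_force: [-0.6, -0.3, -0.5]
gripper_width: 1.0
[0.40864853 0.15148369 0.15048498] [0.96822283 0.24972846 0.0134255 ] 0.04527383587477729 (np.float64(554.0897366750119), np.float64(235.9114940014128)) (np.float64(608.990341952506), np.float64(265.97493999665426))
```

View pics/w1.png

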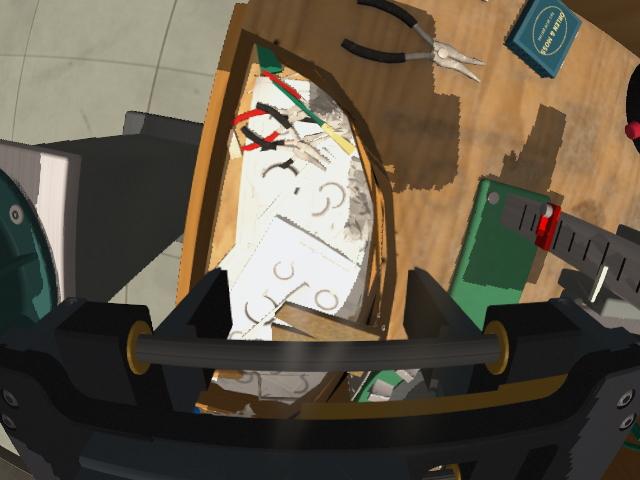

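Run:
```python
import cv2
im=cv2.imread("pics/w1.png"); c=im[170:320,480:640]; cv2.imwrite("pics/w1c.png",cv2.resize(c,None,fx=5,fy=4,interpolation=cv2.INTER_CUBIC)[:600])
```

```text
(no output)
```

View pics/w1c.png

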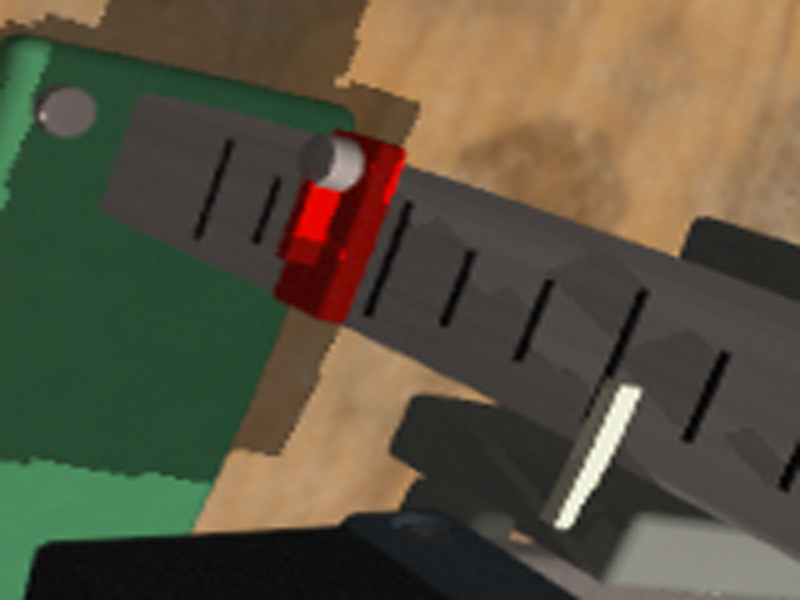

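Run:
```python
from h import *
o=robot.get_obs(); im=robot.get_image("wrist")
th0=.065
A=np.array([.605,-.0285])
def pt(x,y,off,th=th0):
    c,d=wray(im,o,480+x/5,170+y/4)
    ex=np.array([np.cos(th),np.sin(th)]);ey=np.array([-np.sin(th),np.cos(th)])
    # plane: (X-A).ex = off
    s=(off-(c[:2]-A)@ex)/(d[:2]@ex); X=c+s*d
    return np.r_[off,(X[:2]-A)@ey,X[2]].round(4)
for n,x,y in [("base1",145,97),("base2",103,208),("ta",232,140),("tb",200,238),("t2a",276,178),("t2b",258,242),("ta5",408,203),("tb5",370,314),("t6a",472,252),("t6b",445,325),("t7a",550,282),("t8a",643,290),("t8b",610,372),("t9a",726,353),("t9b",688,440)]:
    print(n,pt(x,y,-.015))
for n,x,y,off in [("red tr back edge top",405,150,-.018),("red tr bot",338,322,-.020),("front up",372,150,-.025),("front low",318,325,-.025)]: print(n,pt(x,y,off),pt(x,y,-.015))
for off in(-.015,-.02,-.025,-.03,-.035): print("red mid",pt(330,240,off),"red left bottom",pt(278,292,off),"stroke",pt(632,388,off),pt(562,525,off))
```

```text
base1 [-0.015   0.2581  0.0157]
base2 [-0.015   0.2308  0.014 ]
ta [-0.015   0.2551  0.0487]
tb [-0.015   0.2335  0.0494]
t2a [-0.015   0.2507  0.0651]
t2b [-0.015   0.2375  0.0665]
ta5 [-0.015   0.2548  0.1006]
tb5 [-0.015   0.2338  0.1015]
t6a [-0.015   0.2507  0.1185]
t6b [-0.015   0.2375  0.1189]
t7a [-0.015   0.2508  0.1362]
t8a [-0.015   0.2549  0.1535]
t8b [-0.015   0.2416  0.1536]
t9a [-0.015   0.251   0.1712]
t9b [-0.015   0.2375  0.1713]
red tr back edge top [-0.018   0.2639  0.0992] [-0.015   0.2637  0.0955]
red tr bot [-0.02    0.2312  0.1009] [-0.015   0.2299  0.0948]
front up [-0.025   0.2626  0.1002] [-0.015   0.2618  0.0876]
front low [-0.025   0.2304  0.1027] [-0.015   0.2278  0.0903]
red mid [-0.015   0.2433  0.0852] red left bottom [-0.015   0.2302  0.077 ] stroke [-0.015   0.2408  0.1585] [-0.015   0.2176  0.1576]
red mid [-0.02    0.2442  0.0915] red left bottom [-0.02    0.2314  0.0835] stroke [-0.02    0.2418  0.1629] [-0.02    0.2191  0.162 ]
red mid [-0.025   0.2451  0.0978] red left bottom [-0.025   0.2326  0.0901] stroke [-0.025   0.2427  0.1673] [-0.025   0.2207  0.1664]
red mid [-0.03    0.2459  0.1042] red left bottom [-0.03    0.2339  0.0966] stroke [-0.03    0.2437  0.1716] [-0.03    0.2223  0.1708]
red mid [-0.035   0.2468  0.1105] red left bottom [-0.035   0.2351  0.1032] stroke [-0.035   0.2446  0.176 ] [-0.035   0.2238  0.1752]
```

Run:
```python
import cv2
im=cv2.imread("pics/w1.png"); c=im[195:260,525:575]; cv2.imwrite("pics/w1d.png",cv2.resize(c,None,fx=9,fy=9,interpolation=cv2.INTER_NEAREST))
```

```text
(no output)
```

View pics/w1d.png

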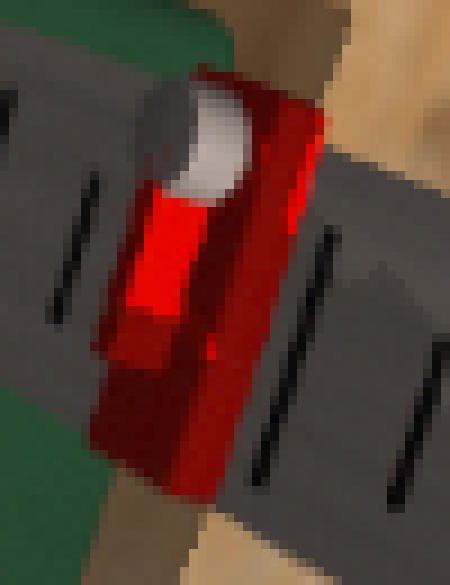

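```bash
python3 -m creep '[-3.6,-0.35,-0.5,0,1,-3.6,-0.35,-0.5,0,1,-3.6,-0.35,-0.5,0,1,-3.6,-0.35,-0.5,0,1,-3.6,-0.35,-0.5,0,1,-3.6,-0.35,-0.5,0,1,-3.6,-0.35,-0.5,0,1]'
python3 -m creep '[-0.8,3.2,0,0,1,-0.8,3.2,0,0,1,-0.8,3.2,0,0,1,-0.8,3.2,0,0,1,-0.8,3.2,0,0,1,0,0,0,-6,1,0,0,0,-6,1,0,0,0,-6,1]'
python3 - <<'E'
from h import *
o=robot.get_obs(); im=robot.get_image("wrist"); cv2.imwrite("pics/w2.png",im["image"])
print(o["tool_pos"],o["eef_rot"][:,1],o["joint_pos"][5],wproj(im,o,[.651,-.1005,.096]),wproj(im,o,[.605,-.0285,.05]))
E
```

```text
t: 2.92
tool_pos: [0.4535, -0.1028, 0.1889]
eef_rot: [[-0.301, 0.954, 0.013], [0.954, 0.301, 0.006], [0.001, 0.014, -1.0]]
ft_force: [0.7, 0.4, -0.2]
gripper_width: 1.002
t: 3.58
tool_pos: [0.629, -0.1026, 0.1986]
eef_rot: [[-0.612, 0.79, 0.021], [0.791, 0.612, 0.003], [-0.011, 0.019, -1.0]]
ft_force: [-0.5, -0.5, -0.1]
gripper_width: 0.998
[ 0.62903907 -0.10255179  0.19864006] [0.79033489 0.61239128 0.0186464 ] -0.8652517396183982 (np.float64(336.26452246055374), np.float64(252.7826431985532)) (np.float64(342.88116514716006), np.float64(139.90406026708052))
```

View pics/w2.png

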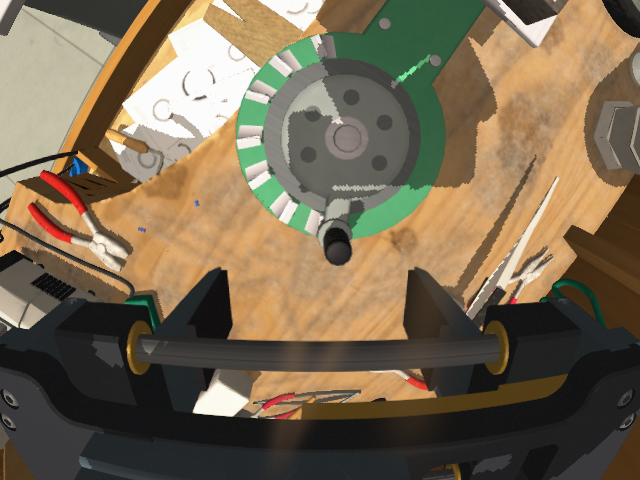

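Run:
```python
import cv2
im=cv2.imread("pics/w2.png"); c=im[20:270,225:455]; cv2.imwrite("pics/w2c.png",cv2.resize(c,None,fx=3.4,fy=2.4,interpolation=cv2.INTER_CUBIC)); print(c.shape)
c=im[20:140,230:350]; cv2.imwrite("pics/w2a.png",cv2.resize(c,None,fx=5,fy=5,interpolation=cv2.INTER_CUBIC))
c=im[120:270,230:360]; cv2.imwrite("pics/w2b.png",cv2.resize(c,None,fx=4,fy=4,interpolation=cv2.INTER_CUBIC))
```

```text
(250, 230, 3)
```

View pics/w2a.png

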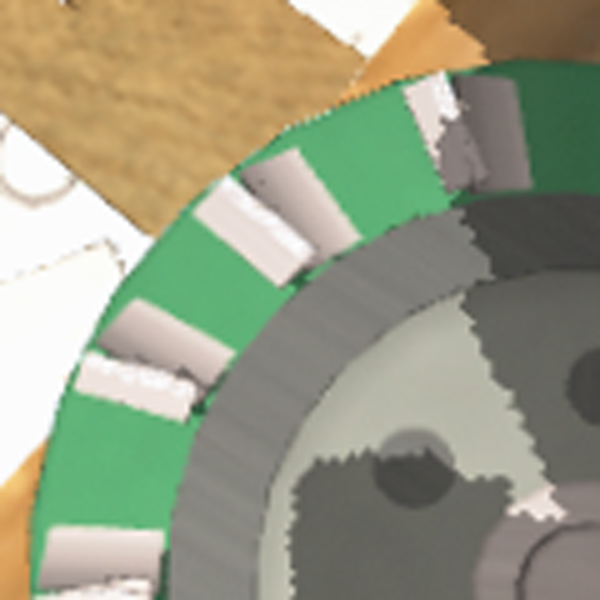

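View pics/w2b.png

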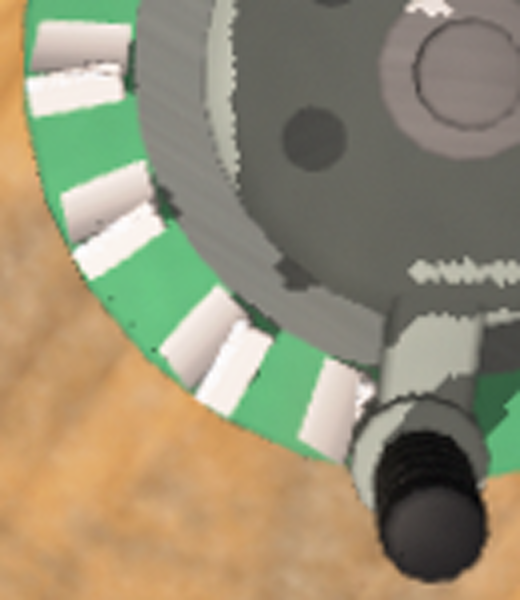

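Run:
```python
from h import *
o=robot.get_obs(); im=robot.get_image("wrist")
def at(px,z):
    c,d=wray(im,o,*px); return c+d*(z-c[2])/d[2]
b=lambda x,y:(230+x/4,120+y/4)
a=lambda x,y:(230+x/5,20+y/5)
H=at(b(467,75),.05); print("hub",H, "knob", at(b(435,533),.096))
k=at(b(435,533),.096)-H; print("knob r,ang",np.hypot(*k[:2]),np.arctan2(k[1],k[0]))
e=at((435,60),.012)
for nm,P in(("crest",[b(357,410),b(221,356),b(113,222),b(77,76),a(145,368),a(272,215),a(463,130)]),("ccw",[b(251,378),b(130,250),b(76,108),a(130,404),a(240,250),a(424,140)])):
  for z in (.02,.03):
    X=np.array([at(p,z)-H for p in P]); g=np.unwrap(np.arctan2(X[:,1],X[:,0])); print(nm,z,np.hypot(X[:,0],X[:,1]).round(3),g.round(3),np.diff(g).round(3))
print("casting bolts",at((384,24),.014),at((435,60),.014))
```

```text
hub [ 0.60604226 -0.02594114  0.05      ] knob [ 0.65252204 -0.09949159  0.096     ]
knob r,ang 0.08700596592759623 -1.0072190382489428
crest 0.02 [0.085 0.088 0.088 0.088 0.089 0.089 0.089] [-1.17  -1.582 -2.057 -2.467 -2.966 -3.385 -3.821] [-0.412 -0.476 -0.41  -0.499 -0.418 -0.436]
crest 0.03 [0.083 0.086 0.086 0.086 0.087 0.088 0.087] [-1.182 -1.592 -2.065 -2.471 -2.965 -3.379 -3.812] [-0.411 -0.473 -0.406 -0.494 -0.414 -0.433]
ccw 0.02 [0.088 0.088 0.089 0.089 0.088 0.089] [-1.479 -1.968 -2.382 -2.884 -3.286 -3.738] [-0.489 -0.414 -0.502 -0.402 -0.452]
ccw 0.03 [0.086 0.086 0.087 0.087 0.086 0.087] [-1.49  -1.977 -2.387 -2.884 -3.281 -3.729] [-0.486 -0.41  -0.497 -0.398 -0.448]
casting bolts [0.56652771 0.08676327 0.014     ] [0.62643356 0.09278356 0.014     ]
```

```bash
python3 -m creep '[-0.5,0.85,2,2.85,1,-0.55,0.85,2,2.85,1,0,0,2.5,0,1,0,0,2.5,0,1,0,0,2.5,0,1]' 40
python3 - <<'E'
from h import *
o=robot.get_obs(); im=robot.get_image("wrist"); cv2.imwrite("pics/w3.png",im["image"])
R=o["eef_rot"]; 
print(o["tool_pos"],np.arctan2(R[1,1],R[0,1]),R[:,2],"delta tool cm",(R.T@(np.array([.652,-.1,.057])-o["tool_pos"])*100).round(2))
E
```

```text
t: 4.1
tool_pos: [0.6561, -0.1017, 0.0893]
eef_rot: [[-0.518, 0.855, 0.034], [0.855, 0.518, 0.0], [-0.017, 0.029, -0.999]]
ft_force: [-0.0, 0.4, -1.1]
gripper_width: 1.001
[ 0.65610622 -0.10167604  0.08933504] 0.544540641843396 [ 3.37277252e-02  3.36612655e-04 -9.99431002e-01] delta tool cm [ 0.41 -0.36  3.22]
```

View pics/w3.png

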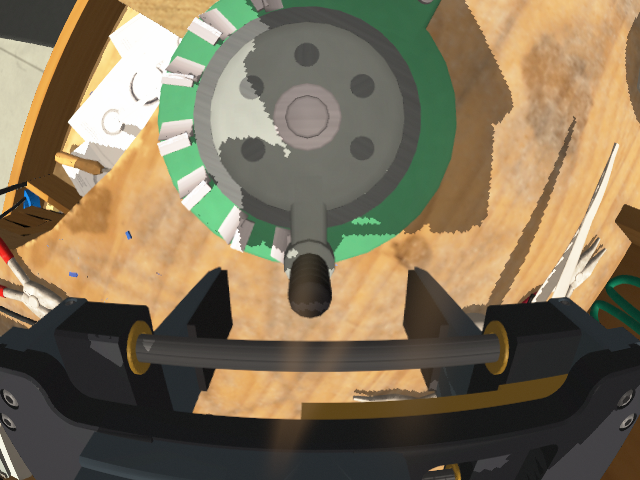

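```bash
python3 -m creep '[0.4,-0.4,0.6,0,1,0,0,1.3,0,1,0,0,1.2,0,1]' 40
python3 - <<'E'
from h import *
o=robot.get_obs(); im=robot.get_image("wrist"); cv2.imwrite("pics/w4.png",im["image"])
R=o["eef_rot"]; 
print(o["tool_pos"],np.arctan2(R[1,1],R[0,1]),R[:,2],"delta tool cm",(R.T@(np.array([.652,-.1,.057])-o["tool_pos"])*100).round(2))
E
```

```text
t: 4.4
tool_pos: [0.6487, -0.0998, 0.0539]
eef_rot: [[-0.516, 0.856, 0.029], [0.857, 0.516, 0.001], [-0.014, 0.026, -1.0]]
ft_force: [-0.3, -1.0, 0.5]
gripper_width: 1.001
[ 0.64873104 -0.09983412  0.05389645] 0.5423013700531552 [ 0.02909359  0.00121954 -0.99957595] delta tool cm [-0.19  0.28 -0.3 ]
```

View pics/w4.png

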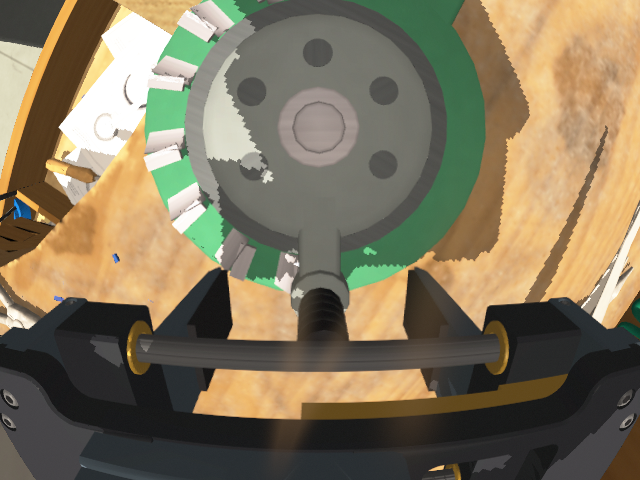

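```bash
python3 -m creep '[-0.2,0.25,-0.35,0,0.6,0,0,0,0,0.3,0,0,0,0,0.2,0,0,0,0,0.15,0,0,0,0,0.1,0,0,0,0,0.1]' 30
python3 - <<'E'
from h import *
o=robot.get_obs(); im=robot.get_image("wrist"); cv2.imwrite("pics/w5.png",im["image"])
R=o["eef_rot"]; 
print(o["tool_pos"],np.arctan2(R[1,1],R[0,1]),R[:,2],"delta tool cm",(R.T@(np.array([.652,-.1,.057])-o["tool_pos"])*100).round(2))
E
```

```text
t: 4.95
tool_pos: [0.6528, -0.1005, 0.0584]
eef_rot: [[-0.515, 0.856, 0.03], [0.857, 0.516, 0.001], [-0.015, 0.026, -1.0]]
ft_force: [0.8, 0.0, 0.4]
gripper_width: 0.59
[ 0.65281428 -0.10047227  0.05840785] 0.5419070153842092 [ 0.03017282  0.00100407 -0.99954419] delta tool cm [ 0.08 -0.05  0.14]
```

View pics/w5.png

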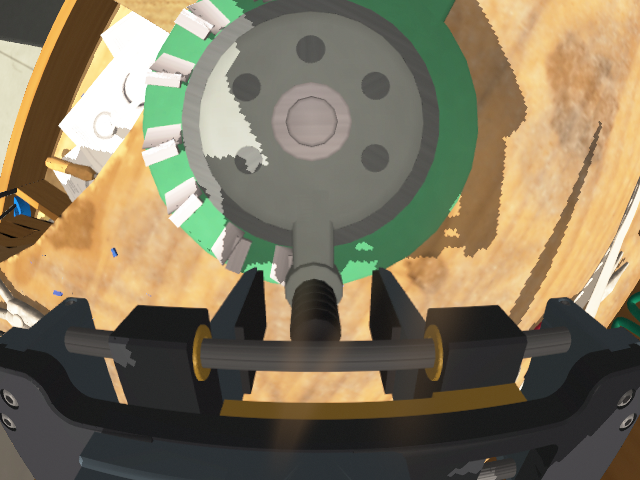

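```bash
python3 -m creep '[0,0,0,0,0.15,0,0,0,0,0.15,0,0,0,0,0.15,0,0,0,0,0.15,0,0,0,0,0.15,0,0,0,0,0.15,0,0,0,0,0.15]' 40
```

```text
t: 5.58
tool_pos: [0.6517, -0.1014, 0.0588]
eef_rot: [[-0.516, 0.856, 0.027], [0.856, 0.516, -0.0], [-0.014, 0.023, -1.0]]
ft_force: [1.9, 2.4, -0.7]
gripper_width: 0.233
```

```bash
python3 -m creep '[0,0.25,0,-1.3,0.1,0,0.25,0,-1.3,0.1,0,0.25,0,-1.3,0.1]' 45
python3 -m creep '[0,0,0,0,0.1]' 45
```

```text
t: 5.83
tool_pos: [0.6564, -0.0981, 0.0587]
eef_rot: [[-0.576, 0.817, 0.023], [0.817, 0.576, -0.001], [-0.014, 0.018, -1.0]]
ft_force: [-4.2, -4.2, 4.4]
gripper_width: 0.231
t: 5.92
tool_pos: [0.6564, -0.0981, 0.0587]
eef_rot: [[-0.577, 0.816, 0.023], [0.816, 0.578, -0.001], [-0.014, 0.018, -1.0]]
ft_force: [-3.2, -3.7, 4.3]
gripper_width: 0.234
```

```bash
python3 -m creep '[0,0.15,0,-0.5,0.1,0,0,-0.3,0,0.1]' 45; python3 -m creep '[0,0,-0.3,0,0.1,0,0,0,0,0.1]' 45
```

```text
t: 6.08
tool_pos: [0.6567, -0.0976, 0.0611]
eef_rot: [[-0.585, 0.811, 0.021], [0.811, 0.585, -0.001], [-0.013, 0.016, -1.0]]
ft_force: [1.0, -6.3, -5.9]
gripper_width: 0.234
t: 6.25
tool_pos: [0.6563, -0.0981, 0.0637]
eef_rot: [[-0.583, 0.812, 0.021], [0.812, 0.584, -0.002], [-0.013, 0.016, -1.0]]
ft_force: [1.6, -1.4, -4.7]
gripper_width: 0.236
```

```bash
python3 -m creep '[0,0,-0.3,0,0.1,0,0,-0.3,0,0.1,0,0,-0.3,0,0.1,0,0,0,0,0.1]' 45
python3 - <<'E'
from h import *
o=robot.get_obs(); im=robot.get_image("wrist"); cv2.imwrite("pics/w6.png",im["image"]); print(o["tool_pos"],o["ft_force"])
E
```

```text
t: 6.58
tool_pos: [0.6557, -0.0984, 0.0717]
eef_rot: [[-0.581, 0.813, 0.021], [0.814, 0.582, -0.002], [-0.013, 0.016, -1.0]]
ft_force: [1.6, -3.7, -7.1]
gripper_width: 0.233
[ 0.65572512 -0.09841324  0.07172597] [ 1.58178832 -3.69485524 -7.13486526]
```

View pics/w6.png

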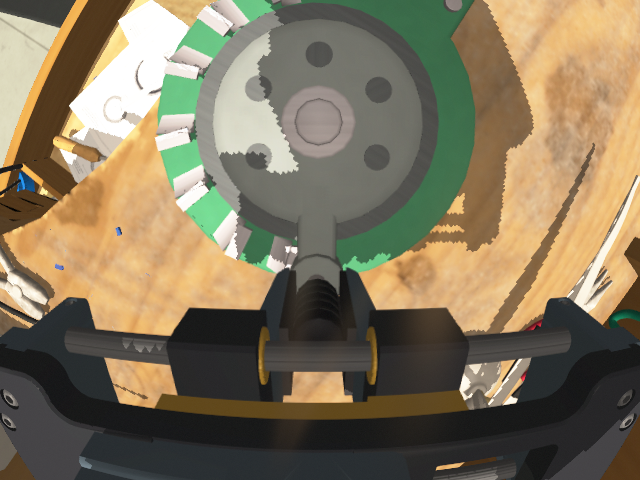

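```bash
cat > st.py <<'E'
from h import *
o=robot.get_obs();R=o["eef_rot"];p=o["tool_pos"]-R[:,2]*robot.grip_depth
H=np.array([.604,-.027]);d=p[:2]-H;a=np.arctan2(d[1],d[0]);y=np.arctan2(R[1,1],R[0,1]);e=(y-a-np.pi/2+np.pi/2)%np.pi-np.pi/2
f=R.T@o["ft_force"]
w=(a-2.44-.08)%(2*np.pi)
print("t%.2f p %s r %.4f ang %.3f wheel %.3f stage %.1f yawerr %.1fdeg lift %.1f mm tilt %s ftool %s qd6 %.2f"%(o["t"],p.round(4),np.hypot(*d),a,w,60+40*w,np.degrees(e),(o["tool_pos"][2]-.0587)*1e3,R[:2,2].round(3),f.round(1),o["joint_pos"][5]))
E
python3 -m creep '[0,0,-0.35,0,0.1,0,-0.2,0,1.4,0.1,0.01,-0.4,0,2.7,0.1,0.01,-0.4,0,2.7,0.1]' 45; python3 st.py
```

```text
t: 6.97
tool_pos: [0.6467, -0.1039, 0.0739]
eef_rot: [[-0.476, 0.879, 0.02], [0.879, 0.477, -0.002], [-0.011, 0.017, -1.0]]
ft_force: [1.2, -6.5, -6.7]
gripper_width: 0.238
t6.97 p [ 0.6463 -0.1039  0.0927] r 0.0878 ang -1.068 wheel 2.695 stage 167.8 yawerr -0.4deg lift 15.2 mm tilt [ 0.02  -0.002] ftool [-6.2 -2.2  6.8] qd6 -0.69
```

```bash
python3 -m creep '[-0.02,-0.44,-0.03,2.86,0.1,-0.01,-0.44,-0.02,2.86,0.1,0,-0.44,-0.02,2.86,0.1,0,-0.44,-0.02,2.86,0.1]' 45; python3 st.py
```

```text
t: 7.3
tool_pos: [0.6272, -0.1116, 0.0723]
eef_rot: [[-0.28, 0.96, 0.015], [0.96, 0.28, -0.001], [-0.005, 0.014, -1.0]]
ft_force: [-6.8, -3.6, -7.1]
gripper_width: 0.233
t7.30 p [ 0.6269 -0.1116  0.0911] r 0.0876 ang -1.306 wheel 2.457 stage 158.3 yawerr 1.1deg lift 13.6 mm tilt [ 0.015 -0.001] ftool [-1.5 -7.7  7. ] qd6 -0.50
```

```bash
python3 -m creep '[0,-0.34,-0.15,2.6,0.1,0,-0.34,-0.12,2.6,0.1,0.0,-0.34,-0.08,2.6,0.1,0,-0.34,-0.08,2.6,0.1]' 45; python3 st.py
```

```text
t: 7.63
tool_pos: [0.6079, -0.1144, 0.0734]
eef_rot: [[-0.088, 0.996, 0.005], [0.996, 0.088, -0.0], [-0.001, 0.005, -1.0]]
ft_force: [-0.4, -0.3, -8.3]
gripper_width: 0.232
t7.63 p [ 0.6078 -0.1144  0.0922] r 0.0875 ang -1.527 wheel 2.236 stage 149.4 yawerr 2.6deg lift 14.7 mm tilt [ 0.005 -0.   ] ftool [-0.2 -0.4  8.3] qd6 -0.31
```

```bash
python3 -m creep '[0,-0.34,-0.08,3.3,0.1,0,-0.34,-0.08,3.3,0.1,0.0,-0.34,-0.08,3.3,0.1,0,-0.34,-0.08,3.3,0.1]' 45; python3 st.py
```

```text
t: 7.97
tool_pos: [0.5883, -0.1128, 0.0735]
eef_rot: [[0.156, 0.988, -0.004], [0.988, -0.156, 0.002], [0.002, -0.005, -1.0]]
ft_force: [-5.1, 1.8, -7.1]
gripper_width: 0.231
t7.97 p [ 0.5884 -0.1129  0.0923] r 0.0873 ang -1.751 wheel 2.013 stage 140.5 yawerr 1.3deg lift 14.8 mm tilt [-0.004  0.002] ftool [ 1.  -5.3  7.1] qd6 -0.07
```

```bash
python3 -m creep '[0,-0.34,-0.08,3.3,0.1,0,-0.34,-0.08,3.3,0.1,0.0,-0.34,-0.08,3.3,0.1,0,-0.34,-0.08,3.3,0.1]' 45; python3 st.py;  python3 -m creep '[0,-0.34,-0.08,3.3,0.1,0,-0.34,-0.08,3.3,0.1,0.0,-0.34,-0.08,3.3,0.1,0,-0.34,-0.08,3.3,0.1]' 45; python3 st.py
```

```text
t: 8.3
tool_pos: [0.5682, -0.1065, 0.0734]
eef_rot: [[0.391, 0.92, -0.015], [0.921, -0.39, 0.007], [0.0, -0.016, -1.0]]
ft_force: [-4.2, 7.8, -7.3]
gripper_width: 0.233
t8.30 p [ 0.5685 -0.1066  0.0922] r 0.0871 ang -1.990 wheel 1.773 stage 130.9 yawerr 1.1deg lift 14.7 mm tilt [-0.015  0.007] ftool [ 5.5 -6.8  7.4] qd6 0.17
t: 8.63
tool_pos: [0.5506, -0.0958, 0.0739]
eef_rot: [[0.602, 0.798, -0.023], [0.799, -0.602, 0.011], [-0.005, -0.025, -1.0]]
ft_force: [-2.7, 9.7, -8.0]
gripper_width: 0.232
t8.63 p [ 0.551  -0.096   0.0927] r 0.0870 ang -2.226 wheel 1.538 stage 121.5 yawerr 0.5deg lift 15.2 mm tilt [-0.023  0.011] ftool [ 6.2 -7.8  8.2] qd6 0.42
```

```bash
python3 -m creep '[0.02,-0.34,-0.08,3.3,0.1,0.02,-0.34,-0.08,3.3,0.1,0.02,-0.34,-0.08,3.3,0.1,0.02,-0.34,-0.08,3.3,0.1]' 45; python3 st.py;  python3 -m creep '[0.02,-0.34,-0.08,3.0,0.1,0.02,-0.3,-0.08,2.6,0.1,0.01,-0.2,-0.08,1.8,0.1]' 45; python3 st.py
```

```text
t: 8.97
tool_pos: [0.5361, -0.0815, 0.075]
eef_rot: [[0.776, 0.63, -0.029], [0.63, -0.776, 0.016], [-0.012, -0.031, -0.999]]
ft_force: [-2.5, 12.2, -6.8]
gripper_width: 0.231
t8.97 p [ 0.5366 -0.0818  0.0937] r 0.0868 ang -2.459 wheel 1.304 stage 112.2 yawerr -0.1deg lift 16.3 mm tilt [-0.029  0.016] ftool [  5.8 -10.8   7.1] qd6 0.68
t: 9.22
tool_pos: [0.5286, -0.0706, 0.0761]
eef_rot: [[0.856, 0.517, -0.032], [0.517, -0.856, 0.019], [-0.017, -0.033, -0.999]]
ft_force: [-0.3, 9.5, -7.4]
gripper_width: 0.233
t9.22 p [ 0.5292 -0.071   0.0949] r 0.0867 ang -2.610 wheel 1.153 stage 106.1 yawerr 0.7deg lift 17.4 mm tilt [-0.032  0.019] ftool [ 4.8 -8.1  7.6] qd6 0.83
```

```bash
python3 - <<'E'
import numpy as np
from scipy.optimize import least_squares
P=np.array([(.6512,-.1014),(.6463,-.1039),(.6269,-.1116),(.6078,-.1144),(.5884,-.1129),(.5685,-.1066),(.551,-.096),(.5366,-.0818),(.5292,-.071)])
s=least_squares(lambda h:np.hypot(*(P-h[:2]).T)-.088,[.604,-.027]);h=s.x;print(h,s.fun.round(4),np.arctan2(*(P-h)[:,::-1].T).round(3))
s=least_squares(lambda h:np.hypot(*(P-h[:2]).T)-h[2],[.604,-.027,.088]);print(s.x,s.fun.round(4))
E
python3 - <<'E'
from h import *
o=robot.get_obs(); im=robot.get_image("wrist"); cv2.imwrite("pics/w7.png",im["image"]); print(o["tool_pos"],o["ft_force"])
E
```

```text
[ 0.60495207 -0.02641995] [ 0.0001 -0.0002 -0.      0.      0.      0.0001  0.     -0.     -0.0001] [-1.018 -1.081 -1.319 -1.538 -1.76  -1.997 -2.23  -2.461 -2.61 ]
[ 0.60486724 -0.0267913   0.08766928] [ 0.0002 -0.0001 -0.     -0.     -0.      0.      0.      0.     -0.    ]
[ 0.52863001 -0.07060287  0.07607221] [-0.30512242  9.53780191 -7.4494794 ]
```

View pics/w7.png

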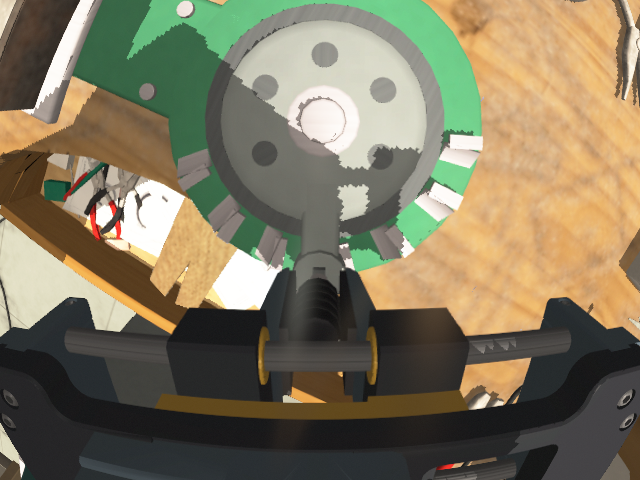

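```bash
sed -i 's/H=np.array.*;d=/H=np.array([.60495,-.02642]);d=/' st.py; python3 -m creep '[0.02,-0.3,0,2.6,0.1,0.02,-0.25,0,2.2,0.1,0,-0.15,0,1.4,0.1,0,0,0,0,0.1]' 45; python3 st.py
python3 - <<'E'
from h import *
o=robot.get_obs(); im=robot.get_image("wrist"); cv2.imwrite("pics/w8.png",im["image"][120:320,140:500].repeat(2,0).repeat(2,1))
E
```

```text
t: 9.6
tool_pos: [0.5236, -0.0602, 0.0752]
eef_rot: [[0.91, 0.413, -0.032], [0.413, -0.91, 0.022], [-0.02, -0.034, -0.999]]
ft_force: [0.4, 5.5, -7.3]
gripper_width: 0.234
t9.60 p [ 0.5242 -0.0606  0.0939] r 0.0877 ang -2.741 wheel 1.022 stage 100.9 yawerr 1.4deg lift 16.5 mm tilt [-0.032  0.022] ftool [ 2.8 -4.6  7.4] qd6 0.96
```

View pics/w8.png

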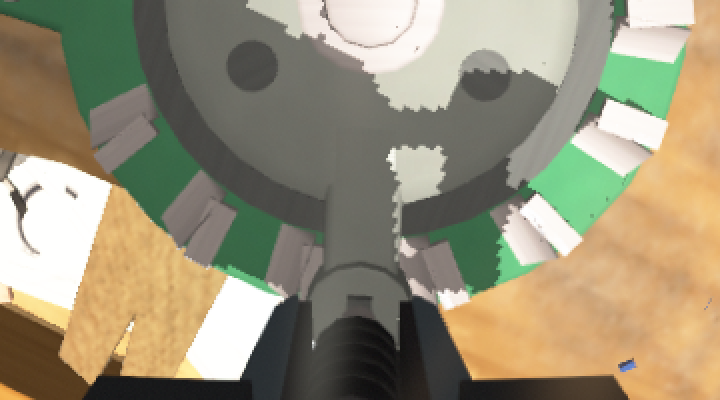

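```bash
python3 -m creep '[0,0.02,0.4,0,0.1,0,0.02,0.4,0,0.1]' 45; python3 st.py; python3 -m creep '[0,0.02,0.4,0,0.1,0,0,0,0,0.1]' 45; python3 st.py
```

```text
t: 9.82
tool_pos: [0.5234, -0.0594, 0.067]
eef_rot: [[0.91, 0.413, -0.031], [0.414, -0.91, 0.023], [-0.019, -0.034, -0.999]]
ft_force: [0.1, 1.2, -4.7]
gripper_width: 0.236
t9.82 p [ 0.524  -0.0598  0.0858] r 0.0876 ang -2.750 wheel 1.013 stage 100.5 yawerr 2.0deg lift 8.3 mm tilt [-0.031  0.023] ftool [ 0.7 -0.9  4.7] qd6 0.96
t: 9.98
tool_pos: [0.5234, -0.0594, 0.062]
eef_rot: [[0.91, 0.413, -0.031], [0.413, -0.91, 0.022], [-0.019, -0.033, -0.999]]
ft_force: [1.5, 2.2, -7.5]
gripper_width: 0.236
t9.98 p [ 0.5239 -0.0599  0.0808] r 0.0876 ang -2.750 wheel 1.013 stage 100.5 yawerr 2.0deg lift 3.3 mm tilt [-0.031  0.022] ftool [ 2.4 -1.1  7.5] qd6 0.96
```

```bash
python3 -m creep '[0,0.02,0.25,0,0.1,0,0,0.1,0,0.1,0,0,0,0,0.1]' 45; python3 st.py
```

```text
t: 10.23
tool_pos: [0.5236, -0.0596, 0.0589]
eef_rot: [[0.911, 0.412, -0.032], [0.413, -0.911, 0.023], [-0.019, -0.034, -0.999]]
ft_force: [-4.7, 1.8, 1.4]
gripper_width: 0.233
t10.23 p [ 0.5242 -0.06    0.0777] r 0.0875 ang -2.747 wheel 1.016 stage 100.6 yawerr 1.8deg lift 0.2 mm tilt [-0.032  0.023] ftool [-3.6 -3.6 -1.2] qd6 0.96
```

```bash
python3 -m creep '[0,-0.2,0.03,1.2,0.1,0,-0.2,0.03,1.2,0.1]' 45; python3 st.py; python3 -m creep '[0,-0.15,0.02,0.8,0.1,0,-0.1,0,0.6,0.1]' 45; python3 st.py
```

```text
t: 10.4
tool_pos: [0.5221, -0.056, 0.0589]
eef_rot: [[0.928, 0.371, -0.032], [0.372, -0.928, 0.023], [-0.021, -0.033, -0.999]]
ft_force: [-2.4, 3.4, 3.7]
gripper_width: 0.237
t10.40 p [ 0.5227 -0.0565  0.0777] r 0.0875 ang -2.791 wheel 0.972 stage 98.9 yawerr 1.7deg lift 0.2 mm tilt [-0.032  0.023] ftool [-1.  -4.2 -3.6] qd6 1.01
t: 10.57
tool_pos: [0.5218, -0.0547, 0.0591]
eef_rot: [[0.938, 0.346, -0.03], [0.347, -0.938, 0.02], [-0.021, -0.029, -0.999]]
ft_force: [-0.4, -18.2, -8.5]
gripper_width: 0.237
t10.57 p [ 0.5224 -0.0551  0.0779] r 0.0874 ang -2.808 wheel 0.956 stage 98.2 yawerr 1.1deg lift 0.4 mm tilt [-0.03  0.02] ftool [-6.5 17.2  8.1] qd6 1.04
```

```bash
python3 -m creep '[0,0,0,0,0.4,0,0,0,0,0.5,0,0,0,0,0.6]' 45; python3 st.py; python3 -m creep '[0,0,0,0,0.7,0,0,-1.5,0,0.8,0,0,-3,0,1,0,0,-3,0,1,0,0,-2,0,1]' 45; python3 -m creep '[-0.53,-3.3,0,0,1,-0.53,-3.3,0,0,1,-0.53,-3.3,0,0,1,-0.53,-3.3,0,0,1,-0.53,-3.3,0,0,1,-0.53,-3.3,0,0,1]' ; python3 -m creep '[0,0,0,-7.1,1,0,0,0,-7.1,1,0,0,0,-7.1,1,0,0,0,-7.1,1,0,0,0,-7.1,1,0,0,0,-7.1,1,0,0,0,-7.1,1,0,0,0,-7.1,1]'; python3 -m creep '[0,0,0,-7.1,1,0,0,0,-7.1,1,0,0,0,-7.1,1]'
```

```text
t: 10.82
tool_pos: [0.5221, -0.0549, 0.0592]
eef_rot: [[0.939, 0.343, -0.029], [0.344, -0.939, 0.02], [-0.02, -0.029, -0.999]]
ft_force: [1.0, 0.0, -0.2]
gripper_width: 0.423
t10.82 p [ 0.5227 -0.0553  0.078 ] r 0.0872 ang -2.804 wheel 0.959 stage 98.4 yawerr 0.8deg lift 0.5 mm tilt [-0.029  0.02 ] ftool [1.  0.4 0.2] qd6 1.04
t: 11.23
tool_pos: [0.5215, -0.0558, 0.1527]
eef_rot: [[0.939, 0.342, -0.039], [0.343, -0.939, 0.022], [-0.029, -0.034, -0.999]]
ft_force: [0.7, -0.4, 1.1]
gripper_width: 0.789
t: 11.73
tool_pos: [0.4268, 0.1216, 0.1665]
eef_rot: [[0.942, 0.334, -0.027], [0.335, -0.942, 0.023], [-0.018, -0.03, -0.999]]
ft_force: [0.9, 0.3, -0.2]
gripper_width: 1.001
t: 12.4
tool_pos: [0.4221, 0.1284, 0.1672]
eef_rot: [[0.229, 0.973, -0.027], [0.973, -0.228, 0.025], [0.018, -0.032, -0.999]]
ft_force: [-0.1, 0.5, 0.3]
gripper_width: 1.003
t: 12.65
tool_pos: [0.4218, 0.1287, 0.1672]
eef_rot: [[-0.143, 0.989, -0.028], [0.989, 0.144, 0.025], [0.029, -0.024, -0.999]]
ft_force: [0.3, 0.3, 0.3]
gripper_width: 1.003
```

```bash
python3 - <<'E'
from h import *
import pickle
o=robot.get_obs(); im=robot.get_image("wrist"); cv2.imwrite("pics/w9.png",im["image"]); pickle.dump((o,{k:v for k,v in im.items()}),open("v9.pkl","wb"))
u,v=wproj(im,o,[.57,.215,.088]); print(u,v)
E
python3 -m creep '[1.5,-0.3,2.5,0,1,1.5,-0.3,2.5,0,1,0,0,2,0,1]'
python3 - <<'E'
from h import *
import pickle
o=robot.get_obs(); im=robot.get_image("wrist"); cv2.imwrite("pics/w10.png",im["image"]); pickle.dump((o,{k:v for k,v in im.items()}),open("v10.pkl","wb"))
u,v=wproj(im,o,[.57,.215,.088]); print(u,v)
for n in("9","10"):
    I=cv2.imread(f"pics/w{n}.png"); cv2.imwrite(f"pics/w{n}c.png",cv2.resize(I[150:330,440:640],None,fx=3.9,fy=3.3,interpolation=cv2.INTER_CUBIC))
E
```

```text
530.0221573357223 172.42554080408337
t: 12.95
tool_pos: [0.4129, 0.1609, 0.1007]
eef_rot: [[-0.144, 0.989, -0.018], [0.989, 0.145, 0.028], [0.031, -0.014, -0.999]]
ft_force: [1.4, -0.7, -0.5]
gripper_width: 1.002
579.054897772766 238.21948401787753
```

View pics/w9c.png

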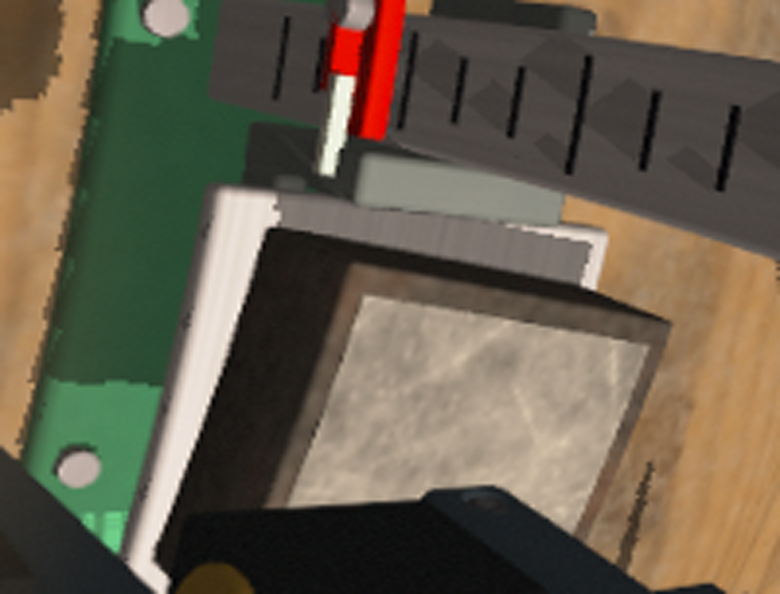

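View pics/w10c.png

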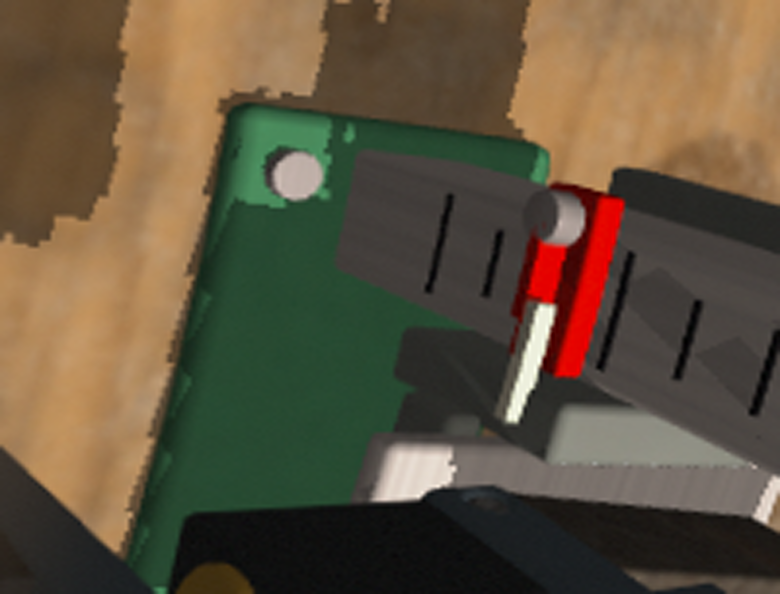

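```bash
cat > tri.py <<'E'
from h import *
import pickle
V={n:pickle.load(open(f"v{n}.pkl","rb")) for n in("9","10")}
A=np.array([.60495,-.02642]);th=.079
ex=np.array([np.cos(th),np.sin(th)]);ey=np.array([-np.sin(th),np.cos(th)])
def L(n,x,y):
    o,im=V[n]; return wray(im,o,440+x/3.9,150+y/3.3)
def lift(X): return np.r_[(X[:2]-A)@ex,(X[:2]-A)@ey,X[2]].round(4)
def tri(*ls):
    M=np.zeros((3,3));b=np.zeros(3)
    for c,d in ls:
        P=np.eye(3)-np.outer(d,d);M+=P;b+=P@c
    X=np.linalg.solve(M,b); return lift(X),[round(np.linalg.norm((np.eye(3)-np.outer(d,d))@(X-c))*1e3,1) for c,d in ls]
def pl(l,off):
    c,d=l; s=(off-(c[:2]-A)@ex)/(d[:2]@ex); return lift(c+s*d)
E
python3 - <<'E'
from tri import *
for n,p9,p10 in [("stroke low end",(328,175),(511,421)),("red back-top-low corner",(383,138),(579,376)),("bolt",(167,15),(297,175)),("tick0 up",(288,18),(451,196)),("tick0 dn",(277,98),(429,291)),("tick5 up",(416,35),(631,254)),("tick5 dn",(402,127),(602,369)),("col base low",(210,98),(337,266)),("grey screw",(352,12),(543,216))]:
    print(n,*tri(L("9",*p9),L("10",*p10)), pl(L("9",*p9),-.015),pl(L("10",*p10),-.015))
for off in(-.02,-.025,-.03): print(off,"stroke",pl(L("9",328,175),off),pl(L("10",511,421),off))
E
```

```text
stroke low end [-0.0229  0.2208  0.0974] [np.float64(0.0), np.float64(0.0)] [-0.015   0.2193  0.0844] [-0.015   0.2176  0.0884]
red back-top-low corner [-0.0135  0.2308  0.1001] [np.float64(0.1), np.float64(0.1)] [-0.015   0.2309  0.1024] [-0.015   0.2313  0.1018]
bolt [-0.026   0.2513  0.0163] [np.float64(0.0), np.float64(0.0)] [-0.015   0.2514 -0.0084] [-0.015   0.249  -0.0024]
tick0 up [-0.0116  0.2546  0.0507] [np.float64(0.0), np.float64(0.0)] [-0.015   0.2545  0.0569] [-0.015   0.2551  0.0552]
tick0 dn [-0.0114  0.2336  0.0503] [np.float64(0.2), np.float64(0.2)] [-0.015   0.2341  0.0572] [-0.015   0.2345  0.055 ]
tick5 up [-0.0107  0.2544  0.1018] [np.float64(0.1), np.float64(0.1)] [-0.015   0.2542  0.1081] [-0.015   0.2552  0.1063]
tick5 dn [-0.0126  0.2338  0.1044] [np.float64(0.3), np.float64(0.3)] [-0.015   0.2342  0.1083] [-0.015   0.2343  0.1067]
col base low [-0.0089  0.2293  0.0115] [np.float64(0.2), np.float64(0.2)] [-0.015   0.23    0.0238] [-0.015   0.2314  0.0212]
grey screw [-0.0152  0.2573  0.0833] [np.float64(0.5), np.float64(0.5)] [-0.015   0.2576  0.0836] [-0.015   0.2568  0.0827]
-0.02 stroke [-0.02    0.2203  0.0927] [-0.02    0.2196  0.0941]
-0.025 stroke [-0.025   0.2213  0.1009] [-0.025   0.2216  0.0998]
-0.03 stroke [-0.03    0.2223  0.1092] [-0.03    0.2236  0.1055]
```

Run:
```python
import cv2,numpy as np
a=cv2.imread("pics/w9.png")[145:215,510:560]; b=cv2.imread("pics/w10.png")[195:285,555:615]
a=cv2.resize(a,None,fx=8,fy=8,interpolation=cv2.INTER_NEAREST); b=cv2.resize(b,None,fx=6.2,fy=6.2,interpolation=cv2.INTER_NEAREST)
h=max(a.shape[0],b.shape[0]); o=np.zeros((h,a.shape[1]+b.shape[1]+5,3),np.uint8); o[:a.shape[0],:a.shape[1]]=a; o[:b.shape[0],-b.shape[1]:]=b
print(o.shape); cv2.imwrite("pics/z910.png",o)
```

```text
(560, 777, 3)
```

View pics/z910.png

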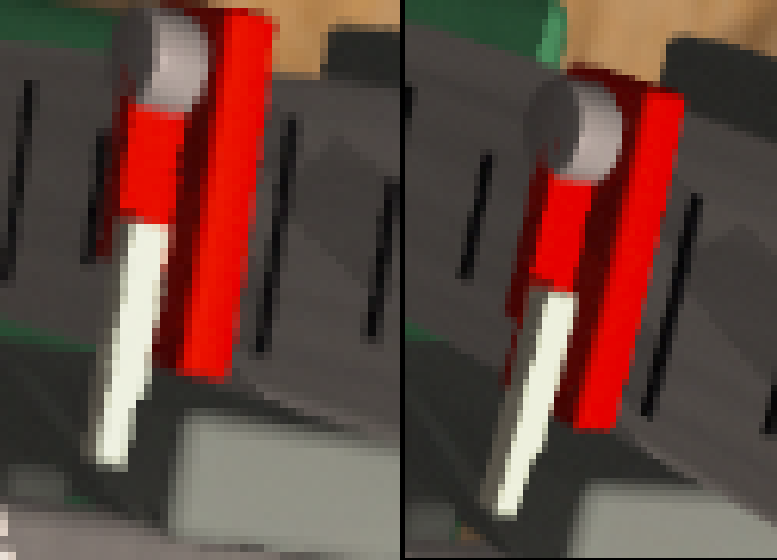

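```bash
cat >> tri.py <<'E'
th=.065
ex[:]=np.array([np.cos(th),np.sin(th)]);ey[:]=np.array([-np.sin(th),np.cos(th)])
def Z9(x,y):
    o,im=V["9"]; return wray(im,o,510+x/8,145+y/8)
def Z10(x,y):
    o,im=V["10"]; return wray(im,o,555+(x-405)/6.2,195+y/6.2)
def onz(l,z):
    c,d=l; return lift(c+d*(z-c[2])/d[2])
def ony(l,yl):
    c,d=l; s=(yl-(c[:2]-A)@ey)/(d[:2]@ey); return lift(c+s*d)
E
python3 - <<'E'
from tri import *
for n,a,b in [("clip front low",(183,378),(577,428)),("clip back low",(232,381),(615,428)),("clip front up",(228,12),(643,95)),("clip back up",(272,18),(684,97)),("stroke L bot",(93,465),(497,515)),("stroke R bot",(127,465),(517,515)),("stroke top R",(170,224),(577,292)),("stroke top L",(124,222),(540,290)),("tick5 up",(290,118),(698,193)),("tick5 dn",(261,352),(646,417)),("tick0up",(31,80),(488,152)),]:
    la,lb=Z9(*a),Z10(*b); print(n,*tri(la,lb),"off-.015:",pl(la,-.015)[1:],pl(lb,-.015)[1:])
print("nose front-top at y=.246", [ (pl(Z9(123,160),o),pl(Z10(541,225),o)) for o in(-.02,-.025,-.03)])
print("nose back-top", [ (pl(Z9(180,160),o),pl(Z10(584,230),o)) for o in(-.015,-.02,-.025)])
E
```

```text
clip front low [-0.0202  0.2296  0.0984] [np.float64(0.2), np.float64(0.2)] off-.015: [0.2288 0.0899] [0.2282 0.093 ]
clip back low [-0.0146  0.23    0.0983] [np.float64(0.1), np.float64(0.1)] off-.015: [0.2299 0.0988] [0.2302 0.0988]
clip front up [-0.0214  0.263   0.0988] [np.float64(0.2), np.float64(0.2)] off-.015: [0.2638 0.0888] [0.2622 0.0917]
clip back up [-0.0171  0.2635  0.1002] [np.float64(0.1), np.float64(0.1)] off-.015: [0.2636 0.0968] [0.2633 0.098 ]
stroke L bot [-0.0293  0.2207  0.0998] [np.float64(0.3), np.float64(0.3)] off-.015: [0.2177 0.0755] [0.2155 0.0839]
stroke R bot [-0.0252  0.2207  0.0987] [np.float64(0.1), np.float64(0.1)] off-.015: [0.2189 0.0822] [0.2167 0.0871]
stroke top R [-0.0242  0.2431  0.098 ] [np.float64(0.0), np.float64(0.0)] off-.015: [0.2428 0.0831] [0.241  0.0878]
stroke top L [-0.0287  0.2426  0.0973] [np.float64(0.1), np.float64(0.1)] off-.015: [0.242  0.0741] [0.2395 0.0817]
tick5 up [-0.0157  0.2549  0.1034] [np.float64(0.3), np.float64(0.3)] off-.015: [0.2547 0.1021] [0.255  0.1029]
tick5 dn [-0.016   0.2332  0.1042] [np.float64(0.2), np.float64(0.2)] off-.015: [0.2333 0.1029] [0.2327 0.103 ]
tick0up [-0.0405  0.2544  0.0982] [np.float64(1.0), np.float64(1.0)] off-.015: [0.2548 0.0503] [0.2509 0.0677]
nose front-top at y=.246 [(array([-0.02  ,  0.2481,  0.0807]), array([-0.02  ,  0.2469,  0.0853])), (array([-0.025 ,  0.2481,  0.0891]), array([-0.025 ,  0.2479,  0.0911])), (array([-0.03  ,  0.2481,  0.0976]), array([-0.03  ,  0.2489,  0.0969]))]
nose back-top [(array([-0.015 ,  0.2491,  0.0833]), array([-0.015 ,  0.2472,  0.0867])), (array([-0.02  ,  0.2491,  0.0915]), array([-0.02  ,  0.2482,  0.0923])), (array([-0.025 ,  0.249 ,  0.0996]), array([-0.025 ,  0.2491,  0.0979]))]
```

Run:
```python
from tri import *
for o9 in(-.027,-.0285,-.03): print("nose front-bot",pl(Z9(110,160),o9),pl(Z10(523,225),o9),"nose front top",pl(Z9(123,160),o9),pl(Z10(541,225),o9))
o,im=V["10"]
import copy
W=np.array([*(A+ex*-.02+ey*.245),.092]); print(W)
from scipy.spatial.transform import Rotation as Ro
for tp in([.42,.16,.05],[.43,.16,.05],[.43,.17,.05],[.42,.17,.03]):
  for tw in(0,.2,-.2):
    q=dict(o); q["tool_pos"]=np.array(tp); q["eef_rot"]=Ro.from_euler('z',tw).as_matrix()@o["eef_rot"]; print(tp,tw,np.round(wproj(im,q,W)))
```

```text
nose front-bot [-0.027   0.2478  0.0901] [-0.027   0.2476  0.0906] nose front top [-0.027   0.2481  0.0925] [-0.027   0.2483  0.0934]
nose front-bot [-0.0285  0.2478  0.0926] [-0.0285  0.2479  0.0924] nose front top [-0.0285  0.2481  0.0951] [-0.0285  0.2486  0.0952]
nose front-bot [-0.03    0.2478  0.0952] [-0.03    0.2482  0.0942] nose front top [-0.03    0.2481  0.0976] [-0.03    0.2489  0.0969]
[0.56907845 0.21676353 0.092     ]
[0.42, 0.16, 0.05] 0 [630. 260.]
[0.42, 0.16, 0.05] 0.2 [620. 317.]
[0.42, 0.16, 0.05] -0.2 [628. 198.]
[0.43, 0.16, 0.05] 0 [618. 258.]
[0.43, 0.16, 0.05] 0.2 [610. 313.]
[0.43, 0.16, 0.05] -0.2 [614. 198.]
[0.43, 0.17, 0.05] 0 [612. 277.]
[0.43, 0.17, 0.05] 0.2 [601. 330.]
[0.43, 0.17, 0.05] -0.2 [612. 220.]
[0.42, 0.17, 0.03] 0 [650. 294.]
[0.42, 0.17, 0.03] 0.2 [633. 352.]
[0.42, 0.17, 0.03] -0.2 [655. 230.]
```

```bash
python3 -m creep '[0.3,0.9,1.6,0,1,0.3,0.7,1.6,0,1,0,0,1.4,0,1,0,0,0,0,1]'
python3 - <<'E'
from h import *
import pickle
o=robot.get_obs(); im=robot.get_image("wrist"); cv2.imwrite("pics/w11.png",im["image"]); pickle.dump((o,{k:v for k,v in im.items()}),open("v11.pkl","wb"))
u,v=wproj(im,o,[.569,.2168,.092]); print(u,v); u=min(int(u),590)
x0,y0=int(u)-45,int(v)-45; print(x0,y0,o["tool_pos"])
cv2.imwrite("pics/z11.png",cv2.resize(im["image"][y0:y0+100,x0:x0+95],None,fx=6,fy=6,interpolation=cv2.INTER_NEAREST))
E
```

```text
t: 13.33
tool_pos: [0.425, 0.1697, 0.0501]
eef_rot: [[-0.134, 0.991, -0.025], [0.99, 0.135, 0.026], [0.03, -0.021, -0.999]]
ft_force: [-1.4, -0.3, -0.5]
gripper_width: 0.995
619.4988956320159 275.28672522742016
545 230 [0.4250007  0.16965194 0.05010801]
```

View pics/z11.png

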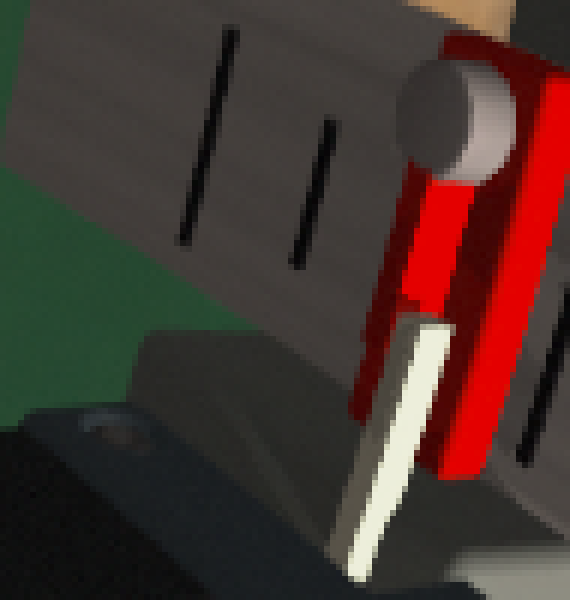

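```bash
cat >> tri.py <<'E'
V["11"]=pickle.load(open("v11.pkl","rb"))
def Z11(x,y):
    o,im=V["11"]; return wray(im,o,545+x/6,230+y/6)
E
python3 - <<'E'
from tri import *
for n,a,b,c in [("clip front low",(183,378),(577,428),(438,470)),("clip back low",(232,381),(615,428),(480,478)),("clip front up",(228,12),(643,95),(548,75)),("stroke L bot",(93,465),(497,515),(347,578)),("stroke R bot",(127,465),(517,515),(368,578)),("stroke top R",(170,224),(577,292),(452,325)),("stroke top L",(124,222),(540,290),(418,325))]:
    ls=[Z9(*a),Z10(*b),Z11(*c)]; print(n,*tri(*ls), "pair10-11",tri(*ls[1:])[0])
for o in(-.019,-.0205,-.022): print("clip front-bottom low corner",o,pl(Z11(355,418),o),"fronttop",pl(Z11(438,470),o))
for o in(-.021,-.025,-.0285,-.03): print("nose front-top",o,pl(Z11(417,240),o),"nose back top",pl(Z11(460,240),o),"stroke front-bot",pl(Z11(372,410),o),"stroke front-top",pl(Z11(398,410),o), "stroke back top",pl(Z11(430,410),o))
print("ticks",[pl(Z11(*p),-.0155) for p in((231,30),(185,243),(330,122),(298,266),(526,462))])
E
```

```text
clip front low [-0.0193  0.2295  0.0972] [np.float64(0.3), np.float64(0.3), np.float64(0.2)] pair10-11 [-0.0172  0.2289  0.0954]
clip back low [-0.0151  0.23    0.0989] [np.float64(0.0), np.float64(0.3), np.float64(0.2)] pair10-11 [-0.016   0.2303  0.0997]
clip front up [-0.0211  0.2632  0.0985] [np.float64(0.0), np.float64(0.3), np.float64(0.3)] pair10-11 [-0.0208  0.2631  0.0982]
stroke L bot [-0.0284  0.2207  0.0988] [np.float64(0.6), np.float64(0.2), np.float64(0.5)] pair10-11 [-0.0267  0.2202  0.0973]
stroke R bot [-0.025   0.2207  0.0984] [np.float64(0.1), np.float64(0.2), np.float64(0.1)] pair10-11 [-0.0245  0.2204  0.0979]
stroke top R [-0.0245  0.243   0.0984] [np.float64(0.1), np.float64(0.2), np.float64(0.3)] pair10-11 [-0.0252  0.2431  0.099 ]
stroke top L [-0.0295  0.2428  0.0986] [np.float64(0.2), np.float64(0.2), np.float64(0.2)] pair10-11 [-0.0313  0.2434  0.1004]
clip front-bottom low corner -0.019 [-0.019   0.2293  0.0851] fronttop [-0.019   0.2297  0.097 ]
clip front-bottom low corner -0.0205 [-0.0205  0.2298  0.0865] fronttop [-0.0205  0.2303  0.0982]
clip front-b
[... 432 characters left out ...]
stroke front-top [-0.025   0.2343  0.0955] stroke back top [-0.025   0.2359  0.0991]
nose front-top -0.0285 [-0.0285  0.2486  0.0952] nose back top [-0.0285  0.2502  0.1   ] stroke front-bot [-0.0285  0.2344  0.0957] stroke front-top [-0.0285  0.2357  0.0986] stroke back top [-0.0285  0.2371  0.1021]
nose front-top -0.03 [-0.03    0.249   0.0966] nose back top [-0.03    0.2507  0.1013] stroke front-bot [-0.03   0.235  0.097] stroke front-top [-0.03    0.2362  0.1   ] stroke back top [-0.03    0.2377  0.1034]
ticks [array([-0.0155,  0.2546,  0.0505]), array([-0.0155,  0.2332,  0.0512]), array([-0.0155,  0.2507,  0.0679]), array([-0.0155,  0.2372,  0.0685]), array([-0.0155,  0.2333,  0.1036])]
```

```bash
python3 -m creep '[0,-1.5,-3,0,1,0,-1.5,-3,0,1,0,0,-3,0,1,0,0,-3,0,1,0,0,0,0,1,0,0,0,0,1]'
python3 - <<'E'
from h import *
a=robot.get_image("side"); b=robot.get_image("top")
A=cv2.resize(a["image"][100:325,230:380],None,fx=2.4,fy=2.4,interpolation=cv2.INTER_CUBIC);B=cv2.resize(b["image"][170:310,180:400],None,fx=1.9,fy=1.9,interpolation=cv2.INTER_CUBIC)
o=np.zeros((600,800,3),np.uint8);o[:A.shape[0],:A.shape[1]]=A;o[:B.shape[0],365:365+B.shape[1]]=B;cv2.imwrite("pics/end.png",o)
p=np.array([.5227,-.0553,.096]);print(proj(a,p),proj(b,p))
E
```

```text
t: 13.88
tool_pos: [0.3969, 0.1609, 0.1813]
eef_rot: [[-0.125, 0.992, -0.026], [0.992, 0.125, 0.026], [0.029, -0.023, -0.999]]
ft_force: [0.4, 0.3, -0.6]
gripper_width: 0.997
(np.float64(279.94090594147673), np.float64(276.2696686059977)) (np.float64(361.1221643137733), np.float64(284.039124705764))
```

View pics/end.png

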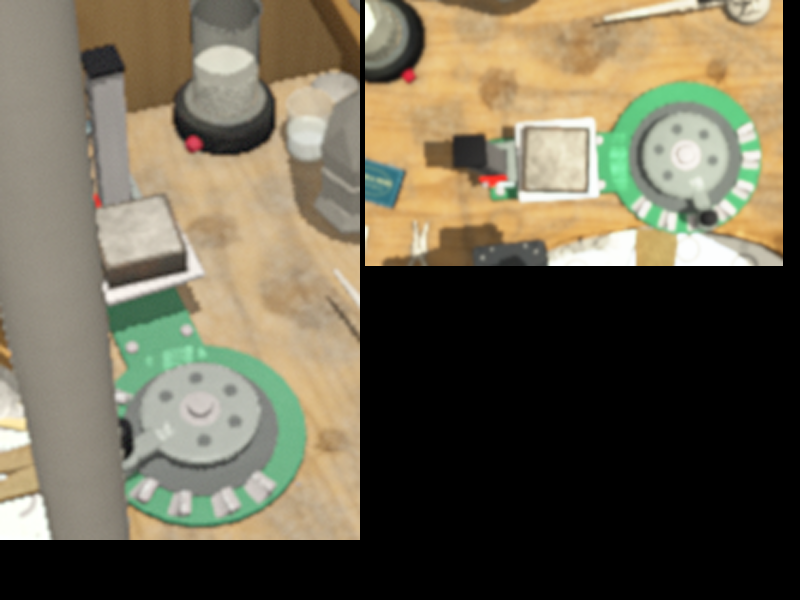

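```bash
python3 -m creep '[0,2.0,1.5,0,1,0,2.0,1.5,0,1,3.0,1.0,0,0,1,2.0,0,1.5,0,1,0,0,0,0,1,0,0,0,0,1]'
python3 - <<'E'
from h import *
import pickle
o=robot.get_obs(); im=robot.get_image("wrist"); cv2.imwrite("pics/w12.png",im["image"]); pickle.dump((o,{k:v for k,v in im.items()}),open("v12.pkl","wb"))
u,v=wproj(im,o,[.569,.2168,.092]); x0,y0=int(min(u,590))-50,int(v)-45; print(u,v,x0,y0,o["tool_pos"])
cv2.imwrite("pics/z12.png",cv2.resize(im["image"][y0:y0+100,x0:x0+100],None,fx=6,fy=6,interpolation=cv2.INTER_NEAREST))
E
```

```text
t: 14.48
tool_pos: [0.4388, 0.2183, 0.1291]
eef_rot: [[-0.12, 0.992, -0.034], [0.992, 0.121, 0.023], [0.027, -0.031, -0.999]]
ft_force: [0.2, -0.1, -0.2]
gripper_width: 0.997
508.55997866406574 297.88340327469234 458 252 [0.43877156 0.2183484  0.12913054]
```

View pics/z12.png

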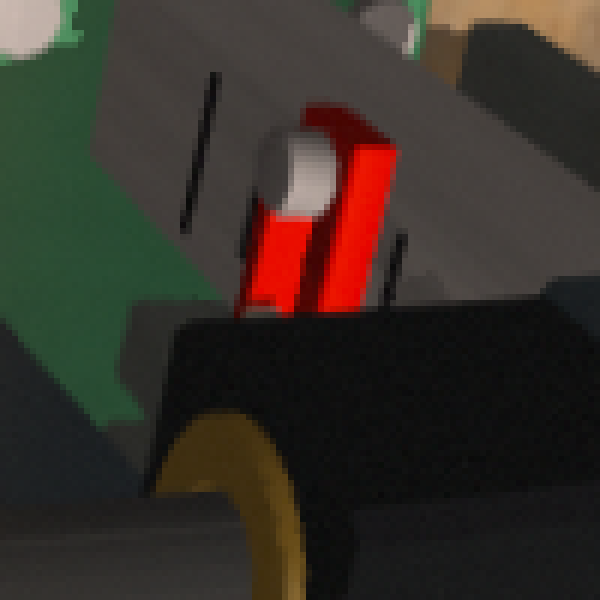

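Run:
```python
from tri import *
V["12"]=pickle.load(open("v12.pkl","rb"))
def Z12(x,y):
    o,im=V["12"]; return wray(im,o,458+x/6,252+y/6)
print("back up",tri(Z9(272,18),Z10(684,97),Z12(398,148)),pl(Z12(398,148),-.015))
print("front up",tri(Z9(228,12),Z10(643,95),Z11(548,75),Z12(352,143)),tri(Z11(548,75),Z12(352,143)))
print("top edge line only plane:",[pl(l,-.015)[2] for l in (Z9(272,18),Z10(684,97),Z12(398,148),Z9(232,381),Z10(615,428),Z11(480,478))])
print("stroke top end L", tri(Z9(124,222),Z10(540,290),Z11(418,325),Z12(250,305)))
print("clip front bottom up corner 12", [pl(Z12(303,125),o) for o in(-.0205,)], "nose", [pl(Z12(x,250),o) for x,o in((310,-.021),(258,-.0285),(246,-.0285))])
```

```text
back up (array([-0.0166,  0.2635,  0.0996]), [np.float64(0.2), np.float64(0.0), np.float64(0.2)]) [-0.015   0.2627  0.0976]
front up (array([-0.0215,  0.2632,  0.0987]), [np.float64(0.2), np.float64(0.4), np.float64(0.3), np.float64(0.4)]) (array([-0.0225,  0.2638,  0.0998]), [np.float64(0.1), np.float64(0.1)])
top edge line only plane: [np.float64(0.0968), np.float64(0.098), np.float64(0.0976), np.float64(0.0988), np.float64(0.0988), np.float64(0.0987)]
stroke top end L (array([-0.0288,  0.2428,  0.0975]), [np.float64(0.3), np.float64(0.1), np.float64(0.7), np.float64(0.9)])
clip front bottom up corner 12 [array([-0.0205,  0.2604,  0.0849])] nose [array([-0.021 ,  0.2488,  0.0936]), array([-0.0285,  0.2492,  0.0948]), array([-0.0285,  0.248 ,  0.0921])]
```

```bash
python3 -m creep '[0,-1.5,-3,0,1,0,-1.5,-3,0,1,0,0,-3,0,1,0,0,0,0,1]'; python3 -c "
from plant import robot
print(robot.get_obs()['ft_force']); print(robot.close_job())"
```

```text
t: 14.87
tool_pos: [0.4081, 0.2089, 0.2199]
eef_rot: [[-0.118, 0.992, -0.043], [0.993, 0.119, 0.018], [0.023, -0.041, -0.999]]
ft_force: [0.4, -0.1, 0.9]
gripper_width: 0.998
[ 0.42197366 -0.13819393  0.90414095]
the job is handed in; nothing more can be done
None
```

The stage is down four teeth, resting in the fifth notch with the pawl home, and I handed the job in at about 15 s of the 61 s allowed. I turned the wheel forward to unload the pawl, lifted it about 15 mm, and held it up the whole way. The knob came back in short rows at roughly 65 mm/s against the 120 mm/s limit. Then I lowered the pawl into the gap and eased it onto the tooth.

**Last checks**
- **Pawl:** it read 0.2 mm when I lowered it into the notch, then 0.4–0.5 mm on the tooth and at release. That is within my error, and I take it as fully home. The tooth took a 17 N push before I let go.
- **After release:** the top and side pictures show the knob where I left it, the block standing on the stage, and nothing I could see disturbed around the lift. I did not re-check the wax and plaster blocks there.
- **Stage height:** about 98.5 mm, from both the wheel angle and the white stroke.
- **Pointer:** its centre triangulates to about 92 mm, with estimates from 91.5 to 94 mm. The stage is therefore 5–7 mm above the pointer. I worked out the next notch down at about 82 mm, roughly 10 mm below it, so I stayed in this one.

**The notch choice is not certain.** My first single-view reading put the pointer at 88.5 mm, which would have favoured the lower notch. The midpoint between the two notches is about 90.4 mm. The four later views agreed with each other, and the first one also read the column's scale about 2 mm low, so I went with the later figure. The margin is only about 1.5 mm.

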